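# Sort battery packs into their trays

### The arm

A 6-joint arm with a two-finger parallel gripper is mounted at the origin on the work surface. World frame = base frame: x ahead of the robot, y to its left, z up, the work surface at z = 0. Lengths are in m, angles in rad, forces in N, time in s.
With the tool pointing down it reaches from about 0.35 to 0.775 m from the base axis. Payload 7.3 kg.
Tool frame: the origin (TCP) lies midway between the tips of the shut fingers; the grasp point (between the pads) lies grasp_offset behind it (grasp_offset is the distance from the TCP to the grasp point, in m); z points along the fingers, y is the line along which they close (so a half turn about z gives the same grasp; the last joint's range is limited). The gripper opens to 92 mm and grips with 3 to 60 N. Pads are 19 mm wide; open, the fingers measure 130 mm over their backs; the gripper's body (75 mm by 190 mm) begins 47 mm behind the grasp point.
Start: joints at [-1.274, 0.342, 1.524, -0, 1.275, -0.146], TCP at [0.225, -0.474, 0.227] pointing down, gripper open.
Joint ranges: [-2.53, 2.53], [-0.77, 2.02], [0.04, 2.7], [-1, 4.14], [0.28, 2.66], [-3.11, 3.11]. Speed limits (rad/s): [2.57, 2.57, 3.14, 3.14, 3.14, 3.14].

### API

Orientations are given as [roll, pitch, yaw] about the fixed x, y, z axes, in that order (R = Rz(yaw) Ry(pitch) Rx(roll)).
In Python, from cell import * gives the robot as it stands.
- The arm moves only by the tool step_arm, never from a script. Its argument "plan" is a list of rows, each a list of 5 numbers: the closure, from -1 (fully open) to 1 (shut), then the shift along the tool's x, y, z in m, then the turn about the tool's z in rad. In form: [[hand, x, y, z, twist], ...]. A call has 1 to 20 rows; each row is the pose to reach, as a shift and turn from the pose commanded when the call began, along the tool's axes at that moment; what a row does not reach only later rows make up. A row lasts 1/8 s, in which the tool goes at most 62.5 mm and 10.7 degrees, less where a joint would pass 70% of its speed; a pose out of reach is approached as far as the arm can. A call with a gripper value outside its range is refused whole. The fingers move at their own pace and stop on an object; "grip_force" is the grip in N (left out, the last holds). Time passes only in rows, so rows that repeat a pose let the fingers close. It gives the time, the measured TCP pose, the force, the opening and the grip force at its end, in the units of the state.
- observe(): the state, without advancing time (a new reading comes with each control period).
- read_camera(name): name is "side" or "top" or "wrist"; returns a dict with "img" (400x640x3 uint8, red, green, blue), "range_z" (400x640 float32, m along the optical axis (not along the pixel's ray), 0 where there is no reading), "fx", "fy", "cx", "cy" (pixels), "R" (3x3) and "t" (3): a world point X has camera coordinates R X + t; the wrist camera has in their place "T_tool_cam" (4x4, takes a point from camera to tool coordinates, whose origin is the TCP and whose axes are the flange's). Camera axes: x right, y down, z forward; pixel columns grow to the right and rows downward; lengths in m; the calibration is good to about 2 mm. The wrist camera is an equidistant fisheye: a pixel r from the principal point sees the ray r / f radians off the axis. A picture is of the moment at which its call begins: read the wrist's pose just before it.
- hand_in(): hands the job in; it is judged then, once.
The state is a dict: "time": time; "qpos": joint angles; "qvel": joint speeds; "joint_efforts": joint torques, N m; "tool_pos": TCP position; "tool_rot": TCP orientation; "contact_force": force on the tool from outside, world axes, zero at the start; "torque": the same for the moment, N m; "opening": finger opening in m; "grip_force": force on a finger pad.
Only numpy, scipy, OpenCV 4.12 (cv2) and the standard library are available. Lean on these libraries where they do the work, as an engineer would, in place of code of your own. Each camera call takes 0.05 s, during which the arm holds its last target. There are 200 camera calls.

### The job

Sort the four battery packs by their tops: the two with green circuit boards go into the blue tray, the one with the black holder into the white tray, and the reject with the red tape cross into the yellow tray. Stand each pack upright on the floor of its tray, setting it down gently rather than dropping it or knocking it over, and leave the tin, the bottle and the screwdriver where they are.

Things in the scene. Friction and masses are not known exactly. Their poses are not given: they have to be found in the camera images.
- pack_board_a: free-standing battery pack: a silver block 34 mm (own x) by 50 mm (own y) by 60 mm tall with yellow tape along its edges; on top a green circuit board with small parts (top of all at 65 mm); about 0.2 kg. Stands upright at the start, turned any way up to 0.8 rad. Origin: centre of its underside, z up. Grip it by the flat silver sides, across the 34 mm (own x).
- pack_board_b: free-standing battery pack: a silver block 34 mm (own x) by 50 mm (own y) by 60 mm tall with yellow tape along its edges; on top a green circuit board with small parts (top of all at 65 mm), the same kind as pack_board_a; about 0.2 kg. Stands upright at the start, turned any way up to 0.8 rad. Origin: centre of its underside, z up. Grip it by the flat silver sides, across the 34 mm (own x).
- pack_holder: free-standing battery pack: a silver block 34 mm (own x) by 50 mm (own y) by 60 mm tall with yellow tape along its edges; on top a black ribbed plastic holder (top of all at 66 mm); about 0.2 kg. Stands upright at the start, turned any way up to 0.8 rad. Origin: centre of its underside, z up. Grip it by the flat silver sides, across the 34 mm (own x).
- pack_reject: free-standing battery pack: a silver block 34 mm (own x) by 50 mm (own y) by 60 mm tall with yellow tape along its edges; its top is white with a cross of red tape (top at 62 mm); about 0.2 kg. Stands upright at the start, turned any way up to 0.8 rad. Origin: centre of its underside, z up. Grip it by the flat silver sides, across the 34 mm (own x).
- tray_blue: Blue open tray fixed to the bench, outside 100 mm (own x) by 150 mm (own y) by 25 mm high, walls and floor 4 mm thick, no divider; holds two packs side by side along its own y. Origin: centre of its underside on the bench, z up.
- tray_white: White open tray fixed to the bench, outside 100 mm (own x) by 150 mm (own y) by 25 mm high, walls and floor 4 mm thick, no divider; holds two packs side by side along its own y. Origin: centre of its underside on the bench, z up.
- tray_yellow: Yellow open tray fixed to the bench, outside 100 mm (own x) by 150 mm (own y) by 25 mm high, walls and floor 4 mm thick, no divider; holds two packs side by side along its own y. Origin: centre of its underside on the bench, z up.
- tin: bystander: round open steel tin, 72 mm across, 40 mm high, loose. Origin: centre of its underside.
- bottle: bystander: pale water bottle with white cap and green label, 62 mm across, 200 mm tall, loose. Origin: centre of its underside.
- screwdriver: bystander: screwdriver with red handle, 180 mm long, lying along its own x on the bench beyond the trays, handle 30 mm thick or less, loose.

How it is judged:
By the outcome, as a careful person would: the job done as asked, in the order asked, and still so for the second after the job is handed in, with the robot touching nothing.
It also fails if it takes over 98 s, if anything falls off the work surface, if the arm or the gripper's body presses on something with over 40 N, if the wrist force passes 120 N, or if a joint passes its speed limit or range.

## Working session

There is one attempt and no reset: what is moved stays moved. The work goes in short steps, Python scripts to look and compute and a tool call to move; the robot and the scene stay as the last step left them, time stands still between calls to the robot, and variables do not carry over. Pictures are saved under pics/ and viewed, at most 14 in all, crops included, and the job is handed in when it is done.

Besides the shell and the picture viewer there is one more tool, called after "Request:" as name([rows], argument=value, ...), one row to a line, values as JSON. step_arm: Moves the arm, as the interface text tells. Its arguments: {"type":"object","properties":{"plan":{"type":"array","items":{"type":"array","items":{"type":"number"}}},"grip_force":{"type":"number"}},"required":["plan"]}

```bash
mkdir -p pics; ls
python3 - <<'E'
from cell import *
import cv2
s=observe()
print({k:s[k] for k in s})
for n in("top","side"):
    c=read_camera(n); cv2.imwrite(f"pics/{n}0.png",c["img"][:,:,::-1]); print(n,c["R"],c["t"],c["fx"])
E
```

```text
pics
{'time': 0.0, 'qpos': array([-1.27400100e+00,  3.42721087e-01,  1.52499152e+00,  3.99106884e-05,
        1.27540789e+00, -1.45983542e-01]), 'qvel': array([-0.00086015, -0.00014335,  0.00098839,  0.00034694,  0.0028981 ,
        0.00107957]), 'joint_efforts': array([-4.21807817e-05, -4.31248999e+01, -2.44220692e+01,  7.18009262e-02,
        5.58930205e-02, -1.33178100e-04]), 'tool_pos': array([ 0.22485903, -0.47396939,  0.22605471]), 'tool_rot': array([-3.14008661e+00, -2.60006994e-04,  4.42767026e-01]), 'contact_force': array([-0.31802285,  1.07156691,  0.04539787]), 'torque': array([0.01656993, 0.01060482, 0.0157048 ]), 'grip_force': 0.0, 'opening': 0.0917133626303425}
top [[ 0.00332091 -0.99986048  0.01637054]
 [-0.98268422 -0.0062958  -0.18518124]
 [ 0.18525847 -0.0154721  -0.98256802]] [-0.00769405  0.6171181   1.14574907] 480.5302216792746
side [[-0.8117739  -0.5839387   0.00622295]
 [-0.37605573  0.51456929 -0.77058454]
 [ 0.446772   -0.6278806  -0.63730741]] [0.49612476 0.23297521 1.08352408] 402.94540056052324
```

View pics/top0.png

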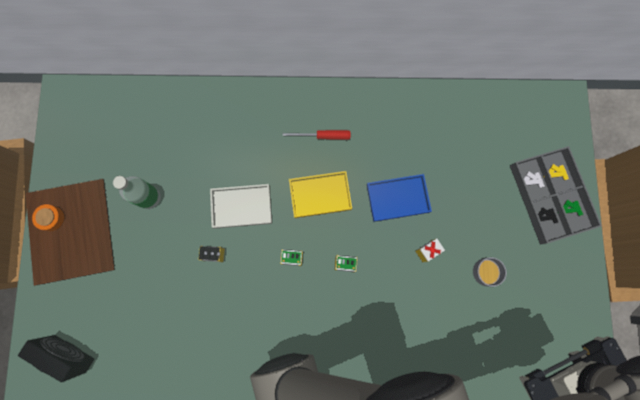

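View pics/side0.png

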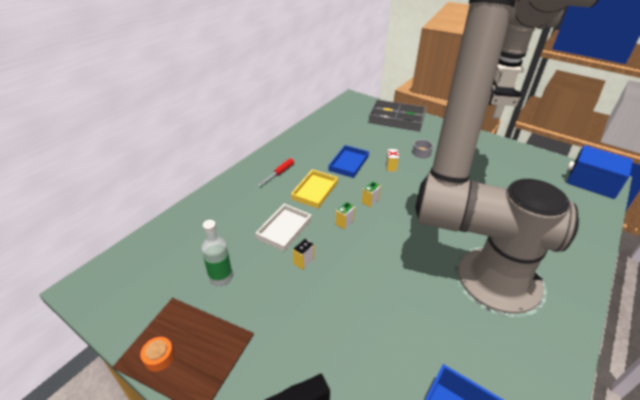

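The top view shows the holder pack at (212,254), board packs at (291,257) and (346,263), and the reject at (431,250). The trays are white (241,206), yellow (320,194) and blue (398,198). The tin is at (490,271), the bottle at (140,192) and the screwdriver at (320,135). Next I'll measure these positions.

```bash
cat > h.py <<'E'
from cell import *
import numpy as np, cv2
def cloud(c):
    v,u=np.mgrid[0:400,0:640]; z=c["range_z"]
    P=np.stack([(u-c["cx"])/c["fx"]*z,(v-c["cy"])/c["fy"]*z,z],-1)
    return (P-c["t"])@c["R"]
def rect(p):
    (c,(w,h),a)=cv2.minAreaRect((p[:,:2]*1000).astype(np.float32))
    # own y = long axis; yaw of own y minus 90
    a=np.radians(a)
    if h>w: yaw=a; 
    else: yaw=a-np.pi/2; w,h=h,w
    yaw=(yaw+np.pi/2)%np.pi-np.pi/2
    return np.round(c,1),round(w),round(h),round(yaw,3)
E
python3 - <<'E'
from h import *
c=read_camera("top"); X=cloud(c); np.save("top.npy",X)
def box(u,v,r,lo,hi):
    p=X[v-r:v+r,u-r:u+r].reshape(-1,3); return p[(p[:,2]>lo)&(p[:,2]<hi)]
for n,u,v in(("holder",212,254),("b1",291,257),("b2",346,263),("rej",431,250)):
    p=box(u,v,22,.05,.08); print(n,rect(p),np.median(p[:,2]),len(p))
for n,u,v in(("white",241,206),("yellow",320,194),("blue",398,198)):
    p=box(u,v,37,.015,.035);print(n,rect(p),len(p), np.median(X[v-5:v+5,u-5:u+5,2]))
for n,u,v in(("tin",490,271),("bottle",140,192),("sd",320,135)):
    p=box(u,v,36,.015,.3);print(n,rect(p),p[:,2].max())
E
```

```text
holder (array([460.5, 259.3]), 34, 52, np.float64(-0.056)) 0.0629224098247231 305
b1 (array([452.2,  59.9]), 34, 51, np.float64(-0.082)) 0.061831222732329806 295
b2 (array([437.8, -74.2]), 34, 51, np.float64(-0.096)) 0.06210047000363556 295
rej (array([ 470.9, -285.5]), 35, 52, np.float64(0.564)) 0.06053080965857105 299
white (array([584. , 192.8]), 101, 150, np.float64(0.089)) 387 0.0033074124550699253
yellow (array([615.6, -11.4]), 101, 150, np.float64(0.149)) 375 0.0034935226454037324
blue (array([ 608.5, -214.7]), 101, 151, np.float64(0.167)) 387 0.0032630566315378588
tin (array([ 419.2, -437. ]), 69, 73, np.float64(0.006)) 0.045474208158928546
bottle (array([605., 430.]), 57, 62, np.float64(1.017)) 0.20483671092220962
sd (array([778.2,  -2.1]), 26, 175, np.float64(-0.009)) 0.03067697667918745
```

```bash
cat >> h.py <<'E'
def go(x,y,z,phi):
    "shift for TCP to x,y,z with tool y along own x (yaw phi)"
    s=observe(); r=s["tool_rot"]; yaw=r[2]; d=np.array([x,y,z])-s["tool_pos"]
    tx=np.array([np.cos(yaw),np.sin(yaw)]); ty=np.array([np.sin(yaw),-np.cos(yaw)])
    dy=(phi+np.pi/2-yaw+np.pi)%(2*np.pi)-np.pi
    print("shift",np.round([d[:2]@tx,d[:2]@ty,-d[2]],4),"twist",round(-dy,3))
E
python3 - <<'E'
from h import *
import cell
print([n for n in dir(cell) if not n.startswith('__')], globals().get("grasp_offset"))
go(.438,-.074,.12,-.096)
E
```

```text
['IKError', 'grasp_offset', 'hand_in', 'observe', 'read_camera'] 0.0188
shift [ 0.364  -0.2702  0.1062] twist -1.032
```

Request:
step_arm([
  [-1,0.036,-0.027,0.011,-0.1],
  [-1,0.08,-0.06,0.024,-0.25],
  [-1,0.13,-0.095,0.037,-0.4],
  [-1,0.18,-0.13,0.05,-0.55],
  [-1,0.23,-0.17,0.065,-0.7],
  [-1,0.28,-0.205,0.08,-0.85],
  [-1,0.32,-0.24,0.095,-0.98],
  [-1,0.35,-0.26,0.104,-1.032],
  [-1,0.364,-0.27,0.106,-1.032],
  [-1,0.364,-0.27,0.106,-1.032],
  [-1,0.364,-0.27,0.106,-1.032],
], grip_force=25)

```text
time: 1.52
tool_pos: [0.4379, -0.075, 0.1207]
tool_rot: [-3.141, 0.0, 1.475]
contact_force: [-0.4, 0.1, 0.4]
opening: 0.092
grip_force: 0.0
```

Run:
```python
from h import *
go(.438,-.074,.025,-.096)
c=read_camera("wrist"); cv2.imwrite("pics/w1.png",c["img"][:,:,::-1]); print(c["T_tool_cam"])
```

```text
shift [0.001  0.     0.0957] twist -0.0
[[ 3.67751109e-04 -9.62722646e-01 -2.70490245e-01  7.17285753e-02]
 [ 9.99999921e-01  3.12779909e-04  2.46333391e-04 -1.14431364e-03]
 [-1.52546819e-04 -2.70490314e-01  9.62722684e-01 -1.58315715e-01]
 [ 0.00000000e+00  0.00000000e+00  0.00000000e+00  1.00000000e+00]]
```

View pics/w1.png

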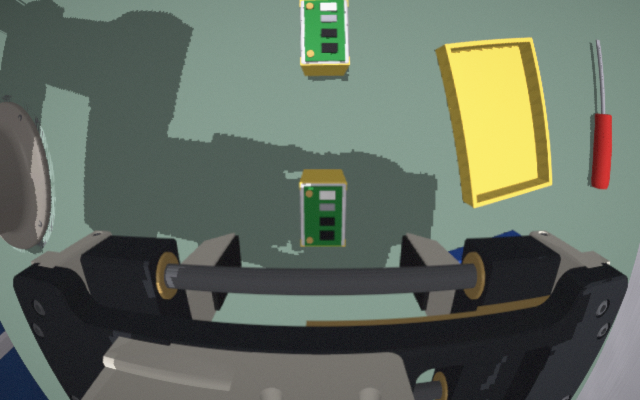

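The wrist view shows the pack's top at (323,213), square and centred between the fingers at about (215,270) and (430,270). I'll descend, grip and lift.

Request:
step_arm([
  [-1,0.001,0,0.03,0],
  [-1,0.001,0,0.065,0],
  [-1,0.001,0,0.088,0],
  [-1,0.001,0,0.095,0],
  [-1,0.001,0,0.095,0],
  [1,0.001,0,0.095,0],
  [1,0.001,0,0.095,0],
  [1,0.001,0,0.095,0],
  [1,0.001,0,0.095,0],
  [1,0.001,0,0.095,0],
  [1,0.001,0,0.095,0],
  [1,0.001,0,0.095,0],
  [1,0.001,0,0.085,0],
  [1,0.001,0,0.06,0],
  [1,0.001,0,0.03,0],
  [1,0.001,0,0.01,0],
  [1,0.001,0,0.005,0],
  [1,0.001,0,0.005,0],
])

```text
time: 3.82
tool_pos: [0.438, -0.0734, 0.1156]
tool_rot: [-3.141, 0.0, 1.475]
contact_force: [0.3, 1.0, -2.6]
opening: 0.0341
grip_force: 25.0
```

Run:
```python
from h import *
a=.167
for k in(-.034,.034):
    x,y=.6085-k*np.sin(a),-.2147+k*np.cos(a); print(x,y); go(x,y,.115,a)
```

```text
0.6141516444879676 -0.24822698785428876
shift [-0.1572  0.1921  0.0006] twist -0.263
0.6028483555120325 -0.18117301214571124
shift [-0.0915  0.1744  0.0006] twist -0.263
```

Request:
step_arm([
  [1,-0.012,0.015,0,-0.02],
  [1,-0.035,0.045,0,-0.06],
  [1,-0.062,0.077,0,-0.11],
  [1,-0.09,0.11,0,-0.16],
  [1,-0.12,0.145,0,-0.21],
  [1,-0.143,0.175,0,-0.25],
  [1,-0.155,0.189,0,-0.263],
  [1,-0.157,0.192,0,-0.263],
  [1,-0.157,0.192,0,-0.263],
  [1,-0.157,0.192,0.02,-0.263],
  [1,-0.157,0.192,0.05,-0.263],
  [1,-0.157,0.192,0.07,-0.263],
  [1,-0.157,0.192,0.079,-0.263],
  [1,-0.157,0.192,0.082,-0.263],
  [1,-0.157,0.192,0.082,-0.263],
])

```text
time: 5.7
tool_pos: [0.6146, -0.2481, 0.0345]
tool_rot: [3.141, 0.001, 1.738]
contact_force: [0.0, -0.1, -2.6]
opening: 0.0341
grip_force: 25.0
```

Run:
```python
from h import *
go(.6142,-.2482,.0297,.167)
c=read_camera("side"); cv2.imwrite("pics/s2.png",cv2.resize(c["img"][100:260,260:460,::-1],None,fx=3,fy=3))
```

```text
shift [ 0.     -0.0004  0.0048] twist 0.0
```

View pics/s2.png

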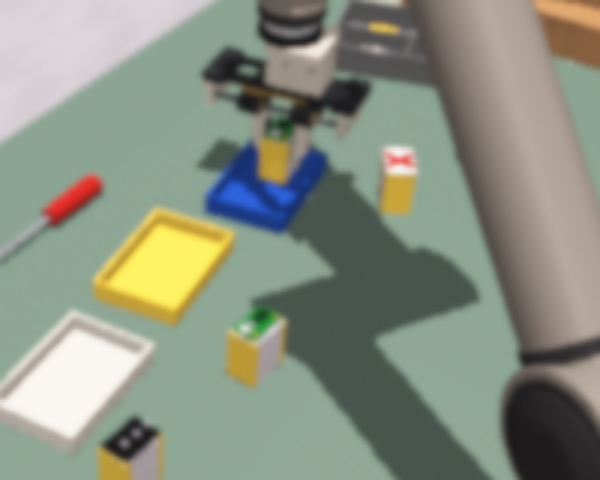

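The side view shows the board pack held upright inside the blue tray at its far end (275,160). I'll lower the last few millimetres slowly.

Request:
step_arm([
  [1,0,0,0.0015,0],
  [1,0,0,0.003,0],
  [1,0,0,0.004,0],
  [1,0,0,0.0045,0],
  [1,0,0,0.0045,0],
])

```text
time: 6.38
tool_pos: [0.6144, -0.2482, 0.0298]
tool_rot: [3.141, 0.0, 1.738]
contact_force: [-2.1, 0.9, 3.2]
opening: 0.0335
grip_force: 25.0
```

Request:
step_arm([
  [0.15,0,0,0,0],
  [0,0,0,0,0],
  [-0.1,0,0,0,0],
  [-0.1,0,0,0,0],
  [-0.1,0,0,-0.015,0],
  [-0.1,0,0,-0.04,0],
  [-0.2,0,0,-0.075,0],
  [-1,0,0,-0.09,0],
  [-1,0,0,-0.09,0],
])

```text
time: 7.5
tool_pos: [0.6149, -0.2484, 0.1207]
tool_rot: [3.139, 0.002, 1.738]
contact_force: [-0.4, -0.4, -0.1]
opening: 0.0702
grip_force: 0.0
```

Run:
```python
from h import *
go(.4522,.0599,.12,-.082)
```

```text
shift [ 0.3311 -0.1092  0.0007] twist 0.249
```

Request:
step_arm([
  [-1,0.025,-0.008,0,0.02],
  [-1,0.07,-0.023,0,0.06],
  [-1,0.125,-0.041,0,0.1],
  [-1,0.18,-0.059,0,0.15],
  [-1,0.235,-0.077,0,0.2],
  [-1,0.285,-0.094,0,0.23],
  [-1,0.318,-0.105,0,0.249],
  [-1,0.331,-0.109,0,0.249],
  [-1,0.331,-0.109,0,0.249],
  [-1,0.331,-0.109,0,0.249],
])

```text
time: 8.75
tool_pos: [0.4525, 0.0592, 0.119]
tool_rot: [3.141, 0.0, 1.488]
contact_force: [0.3, 0.9, -0.1]
opening: 0.0915
grip_force: 0.0
```

Run:
```python
from h import *
go(.4522,.0599,.0255,-.082)
```

```text
shift [ 0.0007 -0.0004  0.0935] twist -0.001
```

Request:
step_arm([
  [-1,0,0,0.03,0],
  [-1,0,0,0.065,0],
  [-1,0,0,0.088,0],
  [-1,0,0,0.094,0],
  [-1,0,0,0.094,0],
  [1,0,0,0.094,0],
  [1,0,0,0.094,0],
  [1,0,0,0.094,0],
  [1,0,0,0.094,0],
  [1,0,0,0.094,0],
  [1,0,0,0.094,0],
  [1,0,0,0.094,0],
  [1,0,0,0.085,0],
  [1,0,0,0.06,0],
  [1,0,0,0.03,0],
  [1,0,0,0.01,0],
  [1,0,0,0.0,0],
  [1,0,0,0,0],
])

```text
time: 11.0
tool_pos: [0.4519, 0.0601, 0.1195]
tool_rot: [3.141, 0.0, 1.489]
contact_force: [-0.0, -0.5, -1.6]
opening: 0.0338
grip_force: 25.0
```

Run:
```python
from h import *
go(.6028,-.1812,.115,.167)
```

```text
shift [-0.2282  0.1702  0.0045] twist -0.249
```

Request:
step_arm([
  [1,-0.012,0.009,0,-0.01],
  [1,-0.04,0.03,0,-0.04],
  [1,-0.075,0.056,0,-0.08],
  [1,-0.115,0.086,0,-0.12],
  [1,-0.155,0.116,0,-0.17],
  [1,-0.19,0.142,0,-0.21],
  [1,-0.215,0.161,0,-0.24],
  [1,-0.226,0.169,0,-0.249],
  [1,-0.228,0.17,0,-0.249],
  [1,-0.228,0.17,0,-0.249],
  [1,-0.228,0.17,0.02,-0.249],
  [1,-0.228,0.17,0.05,-0.249],
  [1,-0.228,0.17,0.075,-0.249],
  [1,-0.228,0.17,0.083,-0.249],
  [1,-0.228,0.17,0.085,-0.249],
  [1,-0.228,0.17,0.085,-0.249],
])

```text
time: 13.0
tool_pos: [0.6032, -0.181, 0.0353]
tool_rot: [3.14, 0.001, 1.738]
contact_force: [-1.3, -0.7, -1.9]
opening: 0.034
grip_force: 25.0
```

Run:
```python
from h import *
go(.6028,-.1812,.0292,.167)
```

```text
shift [-0.0001 -0.0004  0.0061] twist 0.0
```

Request:
step_arm([
  [1,0,0,0.002,0],
  [1,0,0,0.004,0],
  [1,0,0,0.005,0],
  [1,0,0,0.0058,0],
  [1,0,0,0.0058,0],
])

```text
time: 13.62
tool_pos: [0.6026, -0.1811, 0.0293]
tool_rot: [3.141, 0.0, 1.738]
contact_force: [-2.2, -0.0, 5.8]
opening: 0.0339
grip_force: 25.0
```

Request:
step_arm([
  [0.15,0,0,0,0],
  [0,0,0,0,0],
  [-0.1,0,0,0,0],
  [-0.1,0,0,0,0],
  [-0.1,0,0,-0.015,0],
  [-0.1,0,0,-0.04,0],
  [-0.2,0,0,-0.075,0],
  [-1,0,0,-0.09,0],
  [-1,0,0,-0.09,0],
])

```text
time: 14.75
tool_pos: [0.6032, -0.1813, 0.1198]
tool_rot: [3.139, 0.002, 1.738]
contact_force: [-0.5, 1.1, 0.2]
opening: 0.0705
grip_force: 0.0
```

Run:
```python
from h import *
go(.4605,.2593,.12,-.056)
```

```text
shift [ 4.582e-01 -6.750e-02 -2.000e-04] twist 0.223
```

Request:
step_arm([
  [-1,0.025,-0.004,0,0.02],
  [-1,0.07,-0.01,0,0.05],
  [-1,0.125,-0.018,0,0.08],
  [-1,0.185,-0.027,0,0.11],
  [-1,0.245,-0.036,0,0.14],
  [-1,0.305,-0.045,0,0.17],
  [-1,0.36,-0.053,0,0.2],
  [-1,0.41,-0.06,0,0.22],
  [-1,0.445,-0.066,0,0.223],
  [-1,0.458,-0.0675,0,0.223],
  [-1,0.458,-0.0675,0,0.223],
  [-1,0.458,-0.0675,0,0.223],
])

```text
time: 16.25
tool_pos: [0.4602, 0.2582, 0.118]
tool_rot: [-3.141, 0.001, 1.514]
contact_force: [-0.3, -0.9, 0.7]
opening: 0.0918
grip_force: 0.0
```

Run:
```python
from h import *
go(.4605,.2593,.0255,-.056)
c=read_camera("top"); cv2.imwrite("pics/t3.png",cv2.resize(c["img"][150:300,190:510,::-1],None,fx=2.5,fy=2.5))
```

```text
shift [0.0011 0.0002 0.0925] twist -0.001
```

View pics/t3.png

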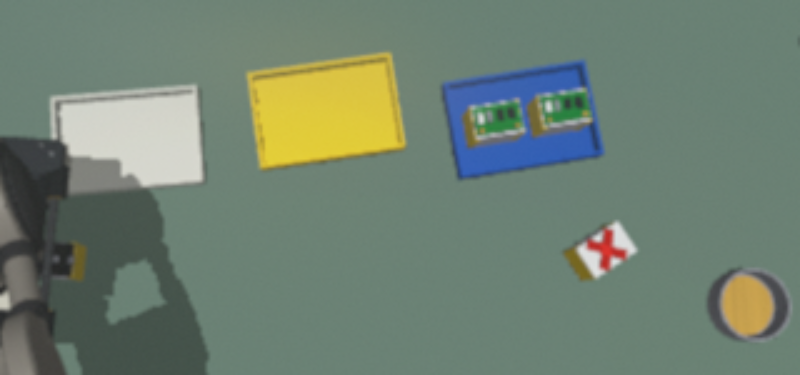

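Both board packs stand upright in the blue tray, at crop pixels (495,122) and (565,110). The gripper is over the holder pack at (65,262).

Request:
step_arm([
  [-1,0.001,0,0.03,0],
  [-1,0.001,0,0.065,0],
  [-1,0.001,0,0.087,0],
  [-1,0.001,0,0.0925,0],
  [-1,0.001,0,0.0925,0],
  [1,0.001,0,0.0925,0],
  [1,0.001,0,0.0925,0],
  [1,0.001,0,0.0925,0],
  [1,0.001,0,0.0925,0],
  [1,0.001,0,0.0925,0],
  [1,0.001,0,0.0925,0],
  [1,0.001,0,0.0925,0],
  [1,0.001,0,0.085,0],
  [1,0.001,0,0.06,0],
  [1,0.001,0,0.03,0],
  [1,0.001,0,0.01,0],
  [1,0.001,0,0.0,0],
  [1,0.001,0,0,0],
])

```text
time: 18.55
tool_pos: [0.46, 0.2604, 0.1187]
tool_rot: [3.141, -0.0, 1.515]
contact_force: [-0.1, -0.5, -1.6]
opening: 0.0338
grip_force: 25.0
```

Run:
```python
from h import *
go(.584,.1928,.115,.089)
```

```text
shift [-0.0606  0.1276  0.0037] twist -0.145
```

Request:
step_arm([
  [1,-0.004,0.008,0,-0.01],
  [1,-0.013,0.027,0,-0.03],
  [1,-0.026,0.055,0,-0.06],
  [1,-0.04,0.085,0,-0.1],
  [1,-0.052,0.11,0,-0.13],
  [1,-0.059,0.124,0,-0.145],
  [1,-0.0606,0.1276,0,-0.145],
  [1,-0.0606,0.1276,0,-0.145],
  [1,-0.0606,0.1276,0,-0.145],
  [1,-0.0606,0.1276,0.02,-0.145],
  [1,-0.0606,0.1276,0.05,-0.145],
  [1,-0.0606,0.1276,0.074,-0.145],
  [1,-0.0606,0.1276,0.082,-0.145],
  [1,-0.0606,0.1276,0.084,-0.145],
  [1,-0.0606,0.1276,0.084,-0.145],
])

```text
time: 20.42
tool_pos: [0.5845, 0.193, 0.0354]
tool_rot: [3.14, -0.0, 1.66]
contact_force: [-1.6, 0.8, -2.7]
opening: 0.0337
grip_force: 25.0
```

Run:
```python
from h import *
go(.584,.1928,.0294,.089)
```

```text
shift [-0.0002 -0.0005  0.006 ] twist 0.0
```

Request:
step_arm([
  [1,0,0,0.002,0],
  [1,0,0,0.004,0],
  [1,0,0,0.005,0],
  [1,0,0,0.0058,0],
  [1,0,0,0.0058,0],
])

```text
time: 21.05
tool_pos: [0.5841, 0.1927, 0.0299]
tool_rot: [3.141, 0.0, 1.66]
contact_force: [-3.3, -0.7, 6.8]
opening: 0.034
grip_force: 25.0
```

Request:
step_arm([
  [0.15,0,0,0,0],
  [0,0,0,0,0],
  [-0.1,0,0,0,0],
  [-0.1,0,0,0,0],
  [-0.1,0,0,-0.015,0],
  [-0.1,0,0,-0.04,0],
  [-0.2,0,0,-0.075,0],
  [-1,0,0,-0.09,0],
  [-1,0,0,-0.09,0],
])

```text
time: 22.18
tool_pos: [0.5846, 0.1929, 0.1199]
tool_rot: [3.139, -0.0, 1.66]
contact_force: [-0.4, 0.9, -0.8]
opening: 0.0708
grip_force: 0.0
```

Run:
```python
from h import *
go(.4709,-.2855,.12,.564)
```

```text
shift [-4.664e-01 -1.557e-01 -1.000e-04] twist -0.475
```

Request:
step_arm([
  [-1,-0.025,-0.008,0,-0.03],
  [-1,-0.07,-0.023,0,-0.08],
  [-1,-0.125,-0.042,0,-0.14],
  [-1,-0.18,-0.06,0,-0.2],
  [-1,-0.235,-0.078,0,-0.26],
  [-1,-0.29,-0.097,0,-0.32],
  [-1,-0.345,-0.115,0,-0.38],
  [-1,-0.4,-0.134,0,-0.43],
  [-1,-0.445,-0.149,0,-0.47],
  [-1,-0.466,-0.156,0,-0.475],
  [-1,-0.466,-0.156,0,-0.475],
  [-1,-0.466,-0.156,0,-0.475],
])

```text
time: 23.68
tool_pos: [0.4697, -0.2842, 0.1177]
tool_rot: [-3.141, -0.002, 2.135]
contact_force: [0.4, 0.5, 0.9]
opening: 0.092
grip_force: 0.0
```

Run:
```python
from h import *
go(.4709,-.2855,.0255,.564)
c=read_camera("wrist"); cv2.imwrite("pics/w4.png",c["img"][:,:,::-1])
```

```text
shift [-0.0017  0.0004  0.0922] twist 0.0
```

View pics/w4.png

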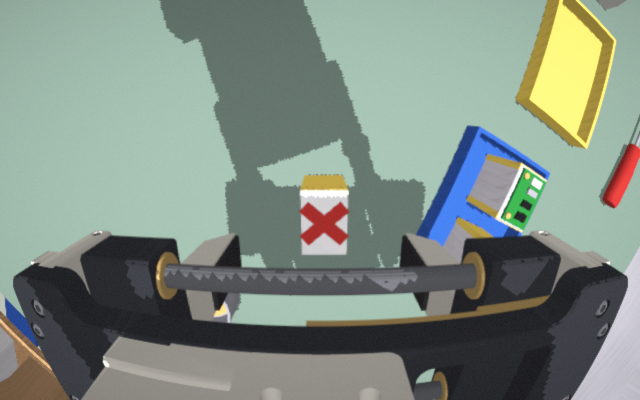

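The reject, with its red cross at (324,222), is squarely between the fingers. I'll grip and lift it.

Request:
step_arm([
  [-1,-0.0015,0,0.03,0],
  [-1,-0.0015,0,0.065,0],
  [-1,-0.0015,0,0.087,0],
  [-1,-0.0015,0,0.0925,0],
  [-1,-0.0015,0,0.0925,0],
  [1,-0.0015,0,0.0925,0],
  [1,-0.0015,0,0.0925,0],
  [1,-0.0015,0,0.0925,0],
  [1,-0.0015,0,0.0925,0],
  [1,-0.0015,0,0.0925,0],
  [1,-0.0015,0,0.0925,0],
  [1,-0.0015,0,0.0925,0],
  [1,-0.0015,0,0.085,0],
  [1,-0.0015,0,0.06,0],
  [1,-0.0015,0,0.03,0],
  [1,-0.0015,0,0.0,0],
  [1,-0.0015,0,-0.01,0],
  [1,-0.0015,0,-0.01,0],
])

```text
time: 25.98
tool_pos: [0.4707, -0.2866, 0.1287]
tool_rot: [3.142, 0.001, 2.135]
contact_force: [-1.1, 0.6, -1.9]
opening: 0.0336
grip_force: 25.0
```

Run:
```python
from h import *
go(.6156,-.0114,.128,.149)
```

```text
shift [0.1551 0.2695 0.0007] twist 0.415
```

Request:
step_arm([
  [1,0.008,0.013,0,0.02],
  [1,0.025,0.043,0,0.06],
  [1,0.048,0.083,0,0.13],
  [1,0.075,0.13,0,0.2],
  [1,0.102,0.177,0,0.28],
  [1,0.128,0.222,0,0.35],
  [1,0.146,0.253,0,0.4],
  [1,0.154,0.267,0,0.415],
  [1,0.155,0.2695,0,0.415],
  [1,0.155,0.2695,0,0.415],
  [1,0.155,0.2695,0.02,0.415],
  [1,0.155,0.2695,0.05,0.415],
  [1,0.155,0.2695,0.08,0.415],
  [1,0.155,0.2695,0.092,0.415],
  [1,0.155,0.2695,0.094,0.415],
  [1,0.155,0.2695,0.094,0.415],
])

```text
time: 27.98
tool_pos: [0.6163, -0.0119, 0.0356]
tool_rot: [3.14, 0.001, 1.719]
contact_force: [-0.4, 0.4, -1.0]
opening: 0.0339
grip_force: 25.0
```

Run:
```python
from h import *
go(.6156,-.0114,.0294,.149)
```

```text
shift [ 0.0006 -0.0007  0.0062] twist -0.0
```

Request:
step_arm([
  [1,0,0,0.002,0],
  [1,0,0,0.004,0],
  [1,0,0,0.005,0],
  [1,0,0,0.0058,0],
  [1,0,0,0.0058,0],
])

```text
time: 28.6
tool_pos: [0.6158, -0.0115, 0.0302]
tool_rot: [3.141, 0.0, 1.72]
contact_force: [-3.1, 0.1, 7.3]
opening: 0.0335
grip_force: 25.0
```

Request:
step_arm([
  [0.15,0,0,0,0],
  [0,0,0,0,0],
  [-0.1,0,0,0,0],
  [-0.1,0,0,0,0],
  [-0.1,0,0,-0.015,0],
  [-0.1,0,0,-0.04,0],
  [-0.2,0,0,-0.075,0],
  [-1,0,0,-0.12,0],
  [-1,0,-0.03,-0.15,0],
  [-1,0,-0.08,-0.16,0],
  [-1,0,-0.13,-0.16,0],
  [-1,0,-0.17,-0.16,0],
  [-1,0,-0.19,-0.16,0],
  [-1,0,-0.19,-0.16,0],
  [-1,0,-0.19,-0.16,0],
])

```text
time: 30.48
tool_pos: [0.4289, -0.0398, 0.1896]
tool_rot: [3.14, 0.001, 1.72]
contact_force: [-0.1, -0.0, 0.1]
opening: 0.0917
grip_force: 0.0
```

Run:
```python
from h import *
c=read_camera("top"); cv2.imwrite("pics/t5.png",cv2.resize(c["img"][110:300,100:510,::-1],None,fx=1.9,fy=1.9))
c=read_camera("side"); cv2.imwrite("pics/s5.png",cv2.resize(c["img"][100:300,190:450,::-1],None,fx=2.5,fy=2.5))
```

```text
(no output)
```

View pics/t5.png

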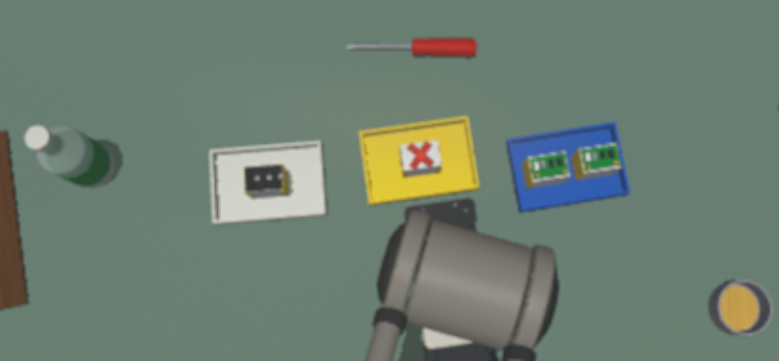

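View pics/s5.png

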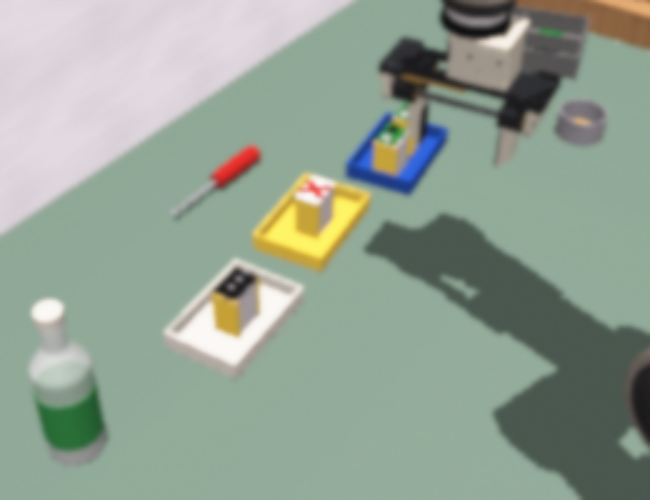

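All four packs stand upright in the right trays: holder (265,180) in white, reject (420,157) in yellow, boards (547,167) and (598,158) in blue. The tin, bottle and screwdriver haven't moved, and the arm is clear of everything.

```bash
python3 -c "
from cell import *
print(hand_in())"
```

```text
the job is handed in; nothing more can be done
None
```

The job is done and handed in at about 31 s: both green-board packs stand upright in the blue tray, the holder pack in the white and the reject in the yellow, with the tin, bottle and screwdriver left where they were.

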